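# Load the flow cell and hold the shutter open

### The job

Lay the flow-cell carrier in the reader's guide channel, cell end first, and slide it in under the hood until it is fully home against the stop, with the shutter still shut. Then pull the spring-return shutter slide out by its tab until its pointer is between the two ribs of the index piece, and finish while still holding it there with the gripper, the carrier staying home. Leave the other things on the bench where they are.

Things in the scene. Friction and masses are not known exactly. Their poses are not given: they have to be found in the camera images.
- reader: Optical reading unit, fixed: aluminium base plate 12 thick, local x -145..145, y -125..175 (mm), with a guide channel along local x (centre line y = -50) leading into a low white hood: local x 30..135, y -115..15, top at z 80. Origin at bench level under the plate; +x is the way the carrier goes in, z up.
- mouth (a point): Point on the channel's centre line and floor (plate top, z 12 mm) at the hood's front face, where the tunnel begins; axes as the reader's. Channel walls: 44 apart inside, 6 thick, 12 high. From 135 before this point up to it the channel is open above; tunnel roof 44 above the floor.
- stop (a point): Point on the channel's centre line and floor at the end stop inside the tunnel, 55 mm beyond the mouth; the carrier's nose touches here when fully home. Axes as the reader's.
- carrier: Loose flow-cell carrier, 0.16 to 0.28 kg, on the bench on the reader's -y side: aluminium foot 110 (x) x 36 (y) x 10 mm thick; on its front a grey cell block with round windows (34 x 30, top at 34); near its rear an upright square steel post 16 x 16, top at 66, for handling. Origin: centre of underside; +x from post to cell (goes in first). Home, the post's axis stands 40 before the hood.
- nose (a point): Middle of the lower front edge of the carrier's foot (carrier local x +55 mm, z 0).
- post (a point): Grip point on the axis of the carrier's post, 52 mm above the carrier's underside, 14 below the post's top (carrier local x -40 mm; 95 behind the nose). The post's faces are square to the carrier's axes.
- tab (a point): Grip point in the middle of the shutter slide's upright aluminium tab, at z 65 mm. Tab: 30 (reader x) x 10 (reader y), from z 34 to z 84; a flat bar (z 34 to 42, 20 wide) joins its foot to the hood. Shut, it stands 50 from the hood's +y face; it moves along the reader's +y when pulled. Axes as the reader's.
- shutter (a joint): Travel of the spring-return shutter slide: 0 m shut, 0.075 m at its end; positive along the reader's +y, out of the hood. The spring pulls back with about 4.5 N when shut, rising 1.5 N per 10 mm, and shuts the slide when let go.
- pointer (a point): Tip of the slide's thin pointer, which sticks out in the reader's +x from the tab, 48 mm from the tab's middle, at the same reader y, passing 3 above the index ribs.
- index: The mark: fixed grey index piece on the reader's plate, 34 (x) x 30 (y) x 21 mm high, with two raised steel ribs along x, 12 apart inside, one each side of its middle. Clamped at a different place each time: 35 to 58 of slide travel from the shut pointer. Origin: centre of underside; axes as the reader's. At the mark, the pointer has the same reader y as this origin.
- wrench: loose open-end wrench, 170 long, lying on the bench (mm); leave alone. Origin at its underside.
- column: loose steel column tube, 126 long, with square ends, lying on the bench (mm); leave alone. Origin: centre of its underside.
- jar: loose small amber jar with white cap, 42 diameter, 55 tall, standing on the reader's base plate near its front left corner (mm); leave alone. Origin: centre of its underside.
- flask_a: loose tall amber bottle, 90 diameter, 190 tall (mm); leave alone. Origin: centre of its underside.
- flask_b: loose tall clear bottle, 90 diameter, 190 tall (mm); leave alone. Origin: centre of its underside.
- beaker: loose glass beaker, 70 diameter, 85 tall (mm); leave alone. Origin: centre of its underside.
- vial_rack: loose white tray of vials, 100 x 160 x 43 tall (mm); leave alone. Origin: centre of its underside.

How it is judged (in metres and radians):
On the way, in this order (a step that is already met when the one before it is completed fails the run):
1. the carrier is flat in the channel and fully home while the shutter is shut (x of nose in the frame of stop between -0.005 and 0.005 m and y of nose in the frame of stop between -0.008 and 0.008 m and z of nose in the frame of stop below 0.004 m and angle between carrier's own z axis and vertical below 0.06 rad and angle between the x axis of carrier and the x axis of reader, either way round below 0.15 rad and value of joint shutter below 0.01 m), for 0.2 s.
2. the gripper holds the shutter slide out at the mark (y of pointer in the frame of index between -0.006 and 0.006 m and contact force between the fingers and shutter above 2 N), for 0.5 s.
At the end, for the whole second after the job is handed in: The carrier lies flat in the channel with its nose within 5 mm of the stop; the slide's pointer is within 6 mm of the middle of the index piece (between the ribs), still, and the fingers bear on the slide with more than 2 N, with no other thing propping it (all of step 2 and x of nose in the frame of stop between -0.005 and 0.005 m and y of nose in the frame of stop between -0.008 and 0.008 m and z of nose in the frame of stop below 0.004 m and angle between carrier's own z axis and vertical below 0.06 rad and angle between the x axis of carrier and the x axis of reader, either way round below 0.15 rad and contact force between shutter and carrier below 0.2 N and contact force between shutter and wrench below 0.2 N and contact force between shutter and column below 0.2 N and contact force between shutter and jar below 0.2 N and contact force between shutter and flask_a below 0.2 N and contact force between shutter and flask_b below 0.2 N and contact force between shutter and beaker below 0.2 N and contact force between shutter and vial_rack below 0.2 N and velocity of joint shutter between -0.01 and 0.01 m/s); the arm keeps its last pose, push and grip.
It fails at once if a bystander is disturbed (moved more than 30 mm) (distance of any of wrench, column, jar, flask_a, flask_b, beaker, vial_rack from where it was at the start of the episode above 0.03 m).
It also fails if it takes over 50 s, if anything falls off the work surface, if the arm or the gripper's body presses on something with over 40 N, if the wrist force passes 120 N, or if a joint passes its speed limit or range.

### The arm

A 6-joint arm with a two-finger parallel gripper is mounted at the origin on the work surface. World frame = base frame: x ahead of the robot, y to its left, z up, the work surface at z = 0. Lengths are in m, angles in degrees, forces in N, time in s.
With the tool pointing down it reaches from about 0.25 to 0.775 m from the base axis. Payload 4 kg.
Tool frame: the origin (TCP) lies between the finger pads; the fingertips stand 17 mm ahead of it and the grasp point (between the pads) lies 2 mm behind it; z points along the fingers, y is the line along which they close (so a half turn about z gives the same grasp; the last joint's range is limited). The gripper opens to 85 mm and grips with 20 to 120 N. Pads are 22 mm wide; open, the fingers measure 114 mm over their backs; the gripper's body (76 mm by 85 mm) begins 54 mm behind the grasp point. The pads swing forward as they close: fully open they stand 13 mm farther back than shut.
Start: joints at [-79.418, 4.996, 78.535, -0, 96.463, -5.907], TCP at [0.156, -0.527, 0.248] pointing down, gripper open.
Joint ranges: [-177.83, 177.83], [-43.37, 116.18], [15.69, 146.23], [-61.86, 241.86], [9.47, 152.12], [-147.06, 147.06]. Speed limits (degrees/s): [159.86, 159.86, 180, 180, 180, 180].

### API

Orientations are given as a 3x3 rotation matrix whose columns are the frame's x, y, z axes.
In Python, from bench import bot gives the robot as it stands.
- The arm moves only by the tool run_rows, called after "Request:" as a command line: name --argument value ..., lists and objects as JSON in quotes. Schema: {"type":"object","properties":{"segments":{"type":"object","properties":{"wx":{"type":"array","items":{"type":"number"},"minItems":1,"maxItems":10},"wy":{"type":"array","items":{"type":"number"},"minItems":1,"maxItems":10},"wz":{"type":"array","items":{"type":"number"},"minItems":1,"maxItems":10},"tx":{"type":"array","items":{"type":"number"},"minItems":1,"maxItems":10},"ty":{"type":"array","items":{"type":"number"},"minItems":1,"maxItems":10},"tz":{"type":"array","items":{"type":"number"},"minItems":1,"maxItems":10},"jaw":{"type":"array","items":{"type":"number"},"minItems":1,"maxItems":10}},"additionalProperties":false,"required":["wx","wy","wz","tx","ty","tz","jaw"]},"clamp_n":{"type":"number"},"only":{"type":"string"},"quiet":{"type":"boolean"},"lines":{"type":"string"}},"required":["segments"],"additionalProperties":false}. segments is an object with one list for each field, all of the same length, 1 to 10, a row being the entries at one place: wx, wy, wz (a rotation vector in normalised numbers (1 is pi/2 rad)), tx, ty, tz (the shift in shares of the most that a row can go, 1 being 62.5 mm), jaw (the finger opening in m); each row shifts and turns the commanded pose from where the row before left it, along the tool's axes as they then stand; what a row does not reach is not made up. A row lasts 1/8 s, in which the tool goes at most 0.0625 m and 10.7 degrees, less where a joint would pass 70% of its speed; a pose out of reach is approached as far as the arm can. The fingers move at their own pace and stop on an object; clamp_n is the grip in N (left out, the last holds). Time passes only in rows, so rows that do not move let the fingers close. The tool returns the time, the measured TCP pose, the force, the opening and the grip force at its end. only (a regular expression) keeps the lines of the reply that match it, lines (a string "A,B") keeps lines A to B, and quiet returns only ok. No shift or turn number may pass 1 either way. Input that does not fit is refused with a message, and nothing moves.
- bot.get_obs(): the state, without advancing time (a new reading comes with each control period).
- bot.get_image(name): name is "scene" or "top" or "wrist"; returns a dict with "image" (480x640x3 uint8, red, green, blue), "camera_matrix" (3x3 intrinsics, pixels), "cam_to_world" (4x4, takes a point from camera to world coordinates); the wrist camera has in their place "T_tool_cam" (4x4, takes a point from camera to tool coordinates, whose origin is the TCP and whose axes are the flange's). Camera axes: x right, y up, looking along -z (the intrinsics and any distortion apply to the point x, -y, -z); pixel columns grow to the right and rows downward; lengths in m; the calibration is good to about 2 mm. A picture is of the moment at which its call begins: read the wrist's pose just before it. There is no depth.
- bot.finish_job(): hands the job in; it is judged then, once.
The state is a dict: "clock": time; "qpos": joint angles; "joint_velocities": joint speeds; "tau": joint torques, N m; "position": TCP position; "ee_rot": TCP orientation; "wrist_force": force on the tool from outside, world axes, zero at the start; "wrist_torque": the same for the moment, N m; "gripper_width": finger opening in m; "gripper_force": force on a finger pad.
Only numpy, scipy, OpenCV 4.12 (cv2) and the standard library are available. Lean on these libraries where they do the work, as an engineer would, in place of code of your own. Each camera call takes 0.05 s, during which the arm holds its last target. There are 200 camera calls.

## Working session

There is one attempt and no reset: what is moved stays moved. The work goes in short steps, Python scripts to look and compute and a tool call to move; the robot and the scene stay as the last step left them, time stands still between calls to the robot, and variables do not carry over. Pictures are saved under pics/ and viewed, at most 10 in all, crops included, and the job is handed in when it is done.

```bash
ls; mkdir -p pics
```

Run:
```python
from bench import bot
import cv2
for n in ["scene","top"]:
    d=bot.get_image(n); cv2.imwrite(f"pics/{n}0.png",d["image"][:,:,::-1]); print(n,d["camera_matrix"],d["cam_to_world"],[k for k in d])
o=bot.get_obs(); print(o)
```

```text
bench.py
pics
scene [[483.43763212   0.         317.41806708]
 [  0.         483.43763212 241.4209965 ]
 [  0.           0.           1.        ]] [[-0.55776311 -0.53062928  0.63822636  1.27179306]
 [ 0.82986427 -0.37044174  0.41725078  0.47312572]
 [ 0.0150202   0.76236834  0.64696901  0.81674819]
 [ 0.          0.          0.          1.        ]] ['image', 'camera_matrix', 'cam_to_world']
top [[465.75621068   0.         316.50259009]
 [  0.         465.75621068 235.18359706]
 [  0.           0.           1.        ]] [[ 0.00839521  0.99840256 -0.05587342  0.44959216]
 [-0.99995086  0.00867661  0.00479575  0.00146383]
 [ 0.00527288  0.05583041  0.99842634  1.32816227]
 [ 0.          0.          0.          1.        ]] ['image', 'camera_matrix', 'cam_to_world']
{'clock': 0.1, 'qpos': array([-7.94179062e+01,  5.03594896e+00,  7.86181657e+01, -6.93828023e-04,
        9.64631508e+01, -5.90601866e+00]), 'joint_velocities': array([-0.07357821, -0.04805874, -0.13306316,  0.00774598,  0.05995906,
        0.06167766]), 'tau': array([ 2.30599930e-03, -3.53015256e+01, -3.14218712e+01, -1.68969888e-05,
        7.86618650e-03, -1.18406895e-06]), 'position': array([ 0.15602312, -0.52696101,  0.24722748]), 'ee_rot': array([[ 9.58879063e-01,  2.83814715e-01, -3.87686580e-04],
       [ 2.83814911e-01, -9.58876977e-01,  2.00965012e-03],
       [ 1.98624540e-04, -2.03704265e-03, -9.99997906e-01]]), 'wrist_force': array([-0.34849879,  0.62169633, -0.02297195]), 'wrist_torque': array([0.03265826, 0.02327496, 0.02552054]), 'gripper_force': 0.0, 'gripper_width': 0.08563672704312872}
```

View pics/scene0.png

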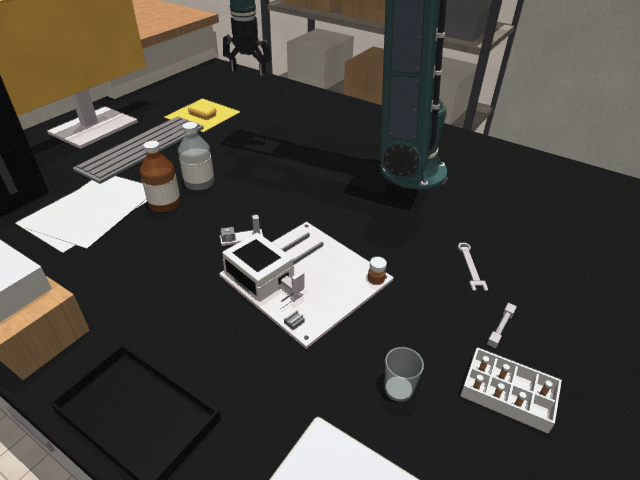

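View pics/top0.png

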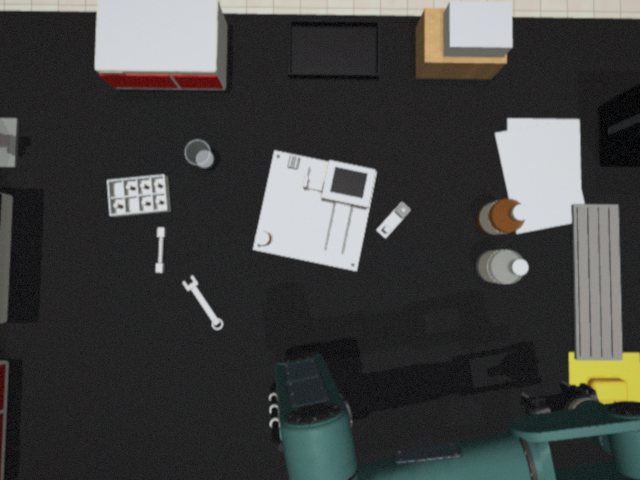

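The top view shows the reader with its hood at about (349,183), its channel running down to (335,250), the carrier at (394,219), and the shutter tab at about (315,178). The jar is at (263,239). I'll enlarge both views.

Run:
```python
import cv2
a=cv2.imread("pics/top0.png")[140:280,240:420]; cv2.imwrite("pics/topc.png",cv2.resize(a,None,fx=4.4,fy=4.2857,interpolation=cv2.INTER_CUBIC) if 0 else cv2.resize(a,None,fx=4,fy=4,interpolation=cv2.INTER_CUBIC))
a=cv2.imread("pics/scene0.png")[205:345,210:400]; cv2.imwrite("pics/scenec.png",cv2.resize(a,None,fx=4,fy=4,interpolation=cv2.INTER_CUBIC))
```

```text
(no output)
```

View pics/topc.png

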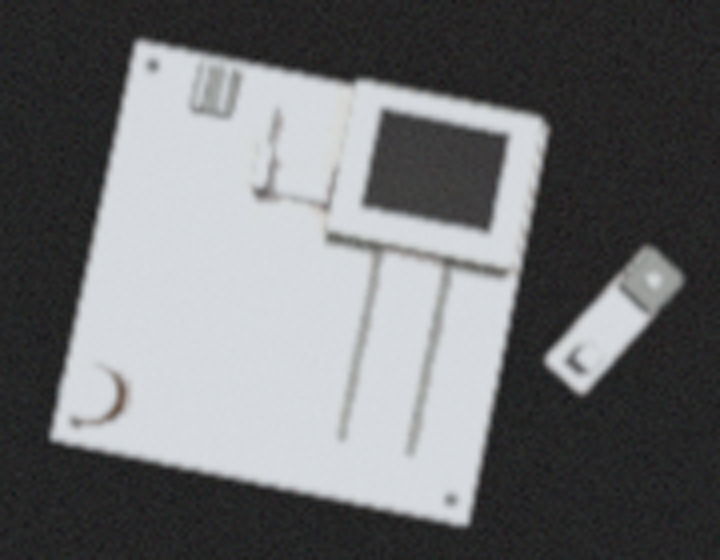

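View pics/scenec.png

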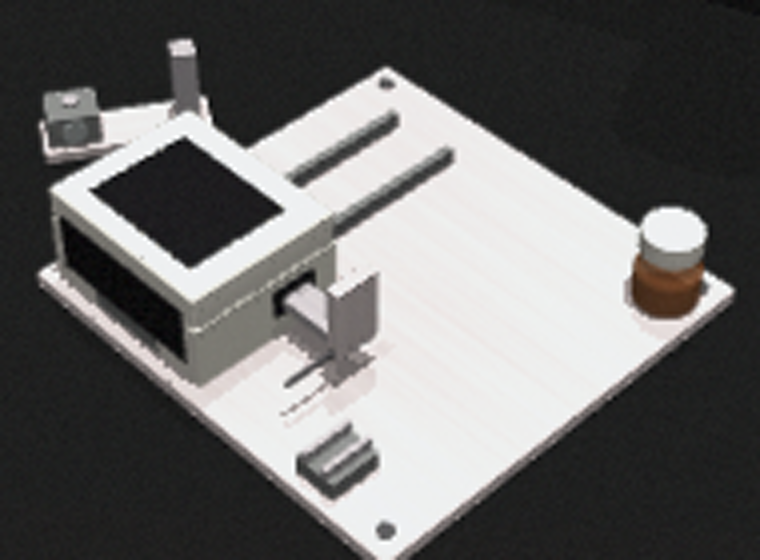

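Create h.py:
```python
import numpy as np, cv2
from scipy.optimize import least_squares
CAMS={"scene":(np.array([[483.43763212,0,317.41806708],[0,483.43763212,241.4209965],[0,0,1]]),np.array([[-0.55776311,-0.53062928,0.63822636,1.27179306],[0.82986427,-0.37044174,0.41725078,0.47312572],[0.0150202,0.76236834,0.64696901,0.81674819],[0,0,0,1]])),
"top":(np.array([[465.75621068,0,316.50259009],[0,465.75621068,235.18359706],[0,0,1]]),np.array([[0.00839521,0.99840256,-0.05587342,0.44959216],[-0.99995086,0.00867661,0.00479575,0.00146383],[0.00527288,0.05583041,0.99842634,1.32816227],[0,0,0,1]]))}
def proj(cam,P):
    K,T=cam if not isinstance(cam,str) else CAMS[cam]
    c=(np.atleast_2d(P)-T[:3,3])@T[:3,:3]; c=c*[1,-1,-1]; p=c@K.T; return p[:,:2]/p[:,2:]
def pose(p,L):
    x,y,z,a=p; L=np.atleast_2d(L); c,s=np.cos(a),np.sin(a)
    return np.c_[x+c*L[:,0]-s*L[:,1],y+s*L[:,0]+c*L[:,1],z+L[:,2]]
def fit(obs,p0,fixz=None):
    def f(p):
        q=p if fixz is None else [p[0],p[1],fixz,p[2]]
        return np.concatenate([(proj(c,pose(q,np.array(l)/1000.))[0]-uv) for c,l,uv in obs])
    r=least_squares(f,p0,loss='soft_l1'); return r.x,f(r.x).reshape(-1,2)
```

Create a.py:
```python
from h import *
t=lambda u,v:np.array([240+(u+.5)/4-.5,140+(v+.5)/4-.5]); s=lambda u,v:np.array([210+(u+.5)/4-.5,205+(v+.5)/4-.5])
R=[("top",(145,175,12),t(137,40)),("top",(-145,175,12),t(52,440)),("top",(-145,-125,12),t(469,525)),
("scene",(-145,-125,12),s(387,67)),("scene",(-145,175,12),s(735,291)),("scene",(145,-125,12),s(40,276)),
("top",(135,15,80),t(358,80)),("top",(135,-115,80),t(547,117)),("scene",(135,-115,80),s(50,190)),("scene",(30,-115,80),s(188,112)),("scene",(30,15,80),s(335,217)),("scene",(135,15,80),s(193,303))]
np.set_printoptions(precision=4,suppress=True)
r,e=fit(R,[.45,0,0,0]); print("reader",r,np.degrees(r[3]));print(e)
C=[("top",(-55,18,10),t(545,360)),("top",(-55,-18,10),t(583,396)),("top",(-40,0,66),t(590,357)),("scene",(-40,0,66),s(182,46)),("top",(38,0,34),t(653,277)),("scene",(38,0,34),s(72,97))]
c,e=fit(C,[.45,-.2,0,-.7]); print("carrier",c,np.degrees(c[3]));print(e)
def tri(obs):
    q=least_squares(lambda P:np.concatenate([proj(k,P)[0]-uv for k,uv in obs]),[.55,.05,.05]); return q.x,q.cost
def loc(P): d=P-r[:3]; c_,s_=np.cos(r[3]),np.sin(r[3]); return np.array([c_*d[0]+s_*d[1],-s_*d[0]+c_*d[1],d[2]])*1000
for n,o in dict(index=[("top",t(216,88)),("scene",s(338,455))],tabtop=[("scene",s(353,277)),("top",t(262,165))],ptr=[("scene",s(288,384)),("top",t(279,112))]).items():
    P,k=tri(o); print(n,P,k,loc(P))
```

```bash
python3 a.py
```

```text
reader [ 0.5898 -0.0245 -0.003  -0.195 ] -11.171428285784502
[[ 0.0824  0.6667]
 [ 0.1133 -0.1732]
 [-0.2575  0.035 ]
 [-0.1352  0.211 ]
 [ 0.2543  0.1856]
 [-0.995  -0.193 ]
 [-0.4105  0.108 ]
 [-0.7385  0.4842]
 [-0.7941  0.0552]
 [ 0.2303 -0.5029]
 [ 0.099  -0.635 ]
 [-0.2763  0.6975]]
carrier [ 0.5688 -0.2217  0.0027 -0.7174] -41.101590917961154
[[-0.3147  0.4226]
 [-0.2458 -0.1493]
 [-0.2125  0.063 ]
 [ 0.5651 -0.7764]
 [ 0.6168 -0.0089]
 [-1.375   0.8888]]
index [0.7296 0.0625 0.025 ] 0.11546915310187177 [120.3406 112.5262  27.9863]
tabtop [0.665  0.0275 0.0858] 0.0029038048172204357 [63.7654 65.5934 88.7804]
ptr [0.7114 0.0167 0.0357] 0.0015224466313562006 [111.3396  64.0453  38.7214]
```

The scene crop shows the tab top at about (353,277), the index ribs at (338,455), the carrier's post top at (182,46) and its cell block at (72,97). The fit agrees with the text's heights to about 3 mm. Next I'll go over the carrier and look with the wrist camera.

Units first: shifts go in shares of 62.5 mm and turns go in shares of pi/2 rad. So 0.046 m is 0.736, -0.021 m is -0.336.

Request:
run_rows --segments '{"wx": [0,0,0,0,0,0,0,0,0,0],"wy": [0,0,0,0,0,0,0,0,0,0],"wz": [0,0,0,0,0,0,0,0,0,0],"tx": [0.736,0.736,0.736,0.736,0.736,0.736,0.736,0.736,0.736,0.736],"ty": [-0.336,-0.336,-0.336,-0.336,-0.336,-0.336,-0.336,-0.336,-0.336,-0.336],"tz": [0.048,0.048,0.048,0.048,0.048,0.048,0.048,0.048,0.048,0.048],"jaw": [0.085,0.085,0.085,0.085,0.085,0.085,0.085,0.085,0.085,0.085]}'

```text
clock: 1.35
position: [0.5385, -0.1941, 0.2176]
ee_rot: [[0.959, 0.284, -0.001], [0.284, -0.959, 0.0], [-0.001, -0.0, -1.0]]
wrist_force: [0.3, -1.5, 0.2]
gripper_width: 0.0849
gripper_force: 0.0
```

Request:
run_rows --segments '{"wx": [0,0,0,0,0,0,0],"wy": [0,0,0,0,0,0,0],"wz": [0.1067,0.1067,0.1067,0.1067,0.1067,0.1067,0],"tx": [0,0,0,0,0,0,0],"ty": [0,0,0,0,0,0,0],"tz": [0,0,0,0,0,0,0],"jaw": [0.085,0.085,0.085,0.085,0.085,0.085,0.085]}'

```text
clock: 2.22
position: [0.5374, -0.1953, 0.2177]
ee_rot: [[0.755, -0.656, -0.001], [-0.656, -0.755, 0.0], [-0.001, 0.0, -1.0]]
wrist_force: [-0.4, 0.6, -0.1]
gripper_width: 0.0848
gripper_force: 0.0
```

Create w.py:
```python
import sys
from bench import bot
from h import *
def snap(name):
    o=bot.get_obs(); d=bot.get_image("wrist"); T=np.eye(4); T[:3,:3]=o["ee_rot"]; T[:3,3]=o["position"]
    np.savez(f"pics/{name}.npz",K=d["camera_matrix"],T=T@d["T_tool_cam"]); cv2.imwrite(f"pics/{name}.png",d["image"][:,:,::-1])
    print(o["clock"],o["position"],o["ee_rot"].round(4).tolist(),o["qpos"].round(1),o["wrist_force"].round(2)); return d
def load(name): z=np.load(f"pics/{name}.npz"); return z["K"],z["T"]
if __name__=="__main__":
    d=snap(sys.argv[1]); print(d["T_tool_cam"].round(4).tolist(),d["camera_matrix"].round(1).tolist(),[k for k in d])
```

```bash
python3 w.py w1
```

```text
2.225 [ 0.53736051 -0.19533944  0.21765629] [[0.7548, -0.656, -0.0011], [-0.656, -0.7548, 0.0004], [-0.0011, 0.0004, -1.0]] [-25.7   8.3  78.4  -0.   93.4 105.3] [-0.36  0.56 -0.06]
[[-0.0001, 0.9646, 0.2636, 0.0676], [1.0, 0.0, 0.0003, -0.0005], [0.0003, 0.2636, -0.9646, -0.1258], [0.0, 0.0, 0.0, 1.0]] [[330.9, 0.0, 314.0], [0.0, 330.9, 246.2], [0.0, 0.0, 1.0]] ['image', 'camera_matrix', 'T_tool_cam']
```

View pics/w1.png

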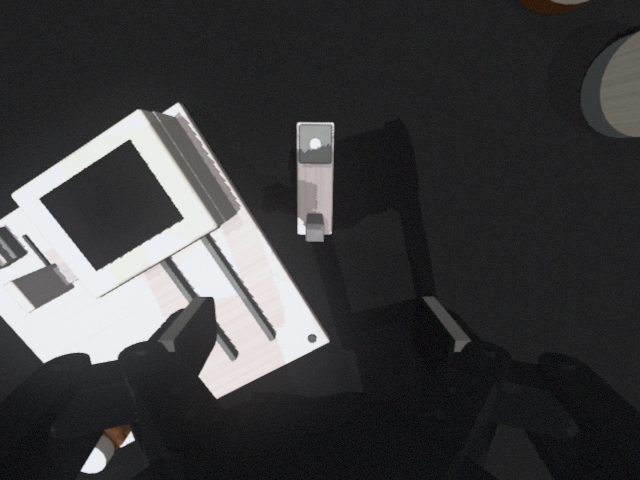

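Wrist view: cell-block end at (315,143), post top centred near (314.5,233), foot sides at columns 297 and 333. The hood-top corners are (140,111), (218,227), (98,297) and (12,194), and the plate corner is at (329,341). I'll refit with all the views.

Create b.py:
```python
exec(open("a.py").read().split("r,e=fit")[0])
from w import load
W=load("w1"); q=lambda u,v:np.array([u,v],float)
C=[("top",(-55,18,10),t(545,360)),("top",(-55,-18,10),t(583,396)),("top",(-40,0,66),t(590,357)),("scene",(-40,0,66),s(182,46)),("top",(38,0,34),t(653,277)),("scene",(38,0,34),s(72,97))]
R2=[(W,(135,-115,80),q(140,111)),(W,(30,-115,80),q(218,228)),(W,(30,15,80),q(98,297)),(W,(135,15,80),q(12,194)),(W,(-145,-125,12),q(329,341)),(W,(-105,-25,24),q(237,356)),(W,(-105,-75,24),q(273,336))]
C2=[(W,(55,18,10),q(297,122)),(W,(55,-18,10),q(333.5,122)),(W,(-55,-18,10),q(332,234.5)),(W,(-55,18,10),q(297,234.5)),(W,(-40,0,66),q(314.5,233.5))]
for n,o,p in [("Rw",R2,[.59,-.02,0,-.2]),("Rall",R+R2,[.59,-.02,0,-.2]),("Cw",C2,[.57,-.22,0,-.7]),("Call",C+C2,[.57,-.22,0,-.7])]:
    r,e=fit(o,p); print(n,r,np.degrees(r[3]),np.abs(e).max(1).round(1))
    r0,e=fit(o,[p[0],p[1],p[3]],0.); print(n,"z0",r0,np.degrees(r0[2]),"post",pose([r0[0],r0[1],0,r0[2]],[-.04,0,0]), np.abs(e).max(1).round(1))
```

```bash
python3 b.py
```

```text
Rw [ 0.5901 -0.0234 -0.0072 -0.1884] -10.792045574897372 [1.8 2.  1.4 1.5 2.4 2.3 0.8]
Rw z0 [ 0.5893 -0.027  -0.1922] -11.012059107718924 post [[ 0.55   -0.0193  0.    ]] [5.3 2.4 3.  2.7 2.9 3.5 3.3]
Rall [ 0.5898 -0.0246 -0.0046 -0.193 ] -11.057007288839447 [0.9 0.3 0.2 0.7 0.5 1.  0.5 0.9 0.8 0.2 0.1 1.3 2.8 1.5 1.9 0.8 1.  2.2
 2. ]
Rall z0 [ 0.5896 -0.0257 -0.1952] -11.18186351481421 post [[ 0.5504 -0.018   0.    ]] [0.5 0.4 0.3 0.9 1.  1.5 0.1 0.3 1.3 1.7 1.9 0.8 4.4 1.4 3.5 3.7 1.7 4.1
 4.1]
Cw [ 0.5698 -0.2239 -0.0011 -0.7214] -41.33537167795593 [0.8 0.6 0.4 0.2 0.6]
Cw z0 [ 0.5698 -0.2239 -0.7214] -41.33466854993262 post [[ 0.5398 -0.1975  0.    ]] [0.8 0.7 0.5 0.3 0.4]
Call [ 0.5697 -0.2238 -0.0004 -0.7219] -41.35982311430884 [0.2 0.4 0.3 0.2 1.2 2.1 0.8 0.7 0.7 0.4 0.3]
Call z0 [ 0.5697 -0.2238 -0.7219] -41.36289193284077 post [[ 0.5397 -0.1973  0.    ]] [0.2 0.4 0.3 0.2 1.2 2.1 0.8 0.7 0.7 0.5 0.2]
```

Converted, 0.045 m is 0.72, 0.035 m is 0.56, 0.2 degrees / 90 = 0.0022.

Request:
run_rows --segments '{"wx": [0,0,0,0,0,0],"wy": [0,0,0,0,0,0],"wz": [0.0022,0,0,0,0,0],"tx": [0.048,0,0,0,0,0],"ty": [0,0,0,0,0,0],"tz": [0.48,0.72,0.72,0.56,0.208,0],"jaw": [0.085,0.085,0.085,0.085,0.085,0.085]}'

```text
clock: 3.02
position: [0.5396, -0.1973, 0.0498]
ee_rot: [[0.752, -0.659, -0.001], [-0.659, -0.752, 0.001], [-0.001, 0.0, -1.0]]
wrist_force: [0.5, -0.3, 0.1]
gripper_width: 0.0851
gripper_force: 0.0
```

Request:
run_rows --segments '{"wx": [0,0,0,0,0,0],"wy": [0,0,0,0,0,0],"wz": [0,0,0,0,0,0],"tx": [0,0,0,0,0,0],"ty": [0,0,0,0,0,0],"tz": [0,0,0,0,0,0],"jaw": [0.0,0.0,0.0,0.0,0.0,0.0]}' --clamp_n 50

```text
clock: 3.78
position: [0.5402, -0.1977, 0.051]
ee_rot: [[0.751, -0.66, 0.001], [-0.66, -0.751, -0.001], [0.001, -0.0, -1.0]]
wrist_force: [-1.0, -0.8, 4.5]
gripper_width: 0.0152
gripper_force: 49.4
```

Converted, -0.05 m is -0.8, -0.04 m is -0.64, -10 degrees / 90 = -0.1111.

Request:
run_rows --segments '{"wx": [0,0,0,0,0,0,0,0,0,0],"wy": [0,0,0,0,0,0,0,0,0,0],"wz": [0,0,-0.1111,-0.1111,-0.1111,0,0,0,0,0],"tx": [0,0,0,0,-0.48,-0.64,0,0,0,0],"ty": [0,0,0,0,0,0,-0.64,-0.8,-0.56,0],"tz": [-0.48,-0.64,0,0,0,0,0,0,0,0],"jaw": [0,0,0,0,0,0,0,0,0,0]}'

```text
clock: 5.03
position: [0.4966, -0.0538, 0.1192]
ee_rot: [[0.981, -0.192, -0.002], [-0.192, -0.981, 0.001], [-0.002, -0.001, -1.0]]
wrist_force: [-0.5, -0.7, -2.0]
gripper_width: 0.0152
gripper_force: 49.4
```

Request:
run_rows --segments '{"wx": [0,0],"wy": [0,0],"wz": [0,0],"tx": [0,0],"ty": [0,0],"tz": [0,0],"jaw": [0,0]}'

```text
clock: 5.28
position: [0.4969, -0.057, 0.1199]
ee_rot: [[0.98, -0.197, -0.001], [-0.197, -0.98, -0.0], [-0.001, 0.0, -1.0]]
wrist_force: [-0.4, 0.7, -1.1]
gripper_width: 0.0153
gripper_force: 49.4
```

```bash
python3 w.py w2
```

```text
5.275 [ 0.4968967  -0.05704021  0.11992647] [[0.9803, -0.1975, -0.0008], [-0.1975, -0.9803, -0.0003], [-0.0007, 0.0004, -1.0]] [-13.    2.3  96.2  -0.   81.5  88.4] [-0.39  0.67 -1.14]
[[-0.0001, 0.9647, 0.2635, 0.0677], [1.0, 0.0, 0.0002, 0.0], [0.0002, 0.2635, -0.9647, -0.1258], [0.0, 0.0, 0.0, 1.0]] [[330.9, 0.0, 314.0], [0.0, 330.9, 246.2], [0.0, 0.0, 1.0]] ['image', 'camera_matrix', 'T_tool_cam']
```

View pics/w2.png

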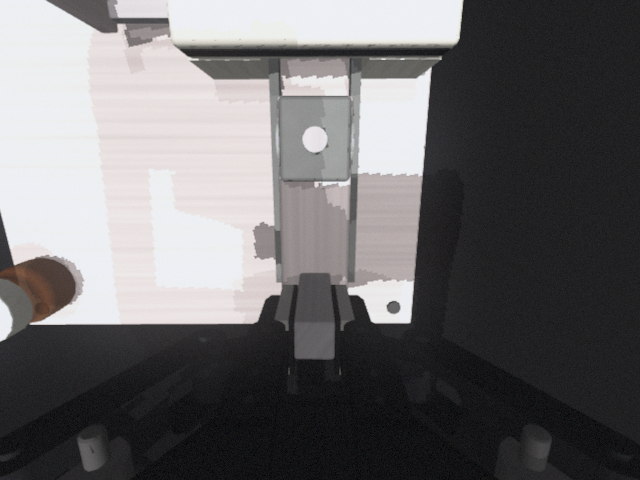

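The wrist view shows the rails centred at column 315.2, the carrier block at 315 and the post at 314.5, so they are aligned to under 1 mm and about 0.3°. The nose is about 20 mm before the hood, so I'll lower.

Converted, 0.03 m is 0.48, 0.02 m is 0.32.

Request:
run_rows --segments '{"wx": [0,0,0,0],"wy": [0,0,0,0],"wz": [0,0,0,0],"tx": [0,0,0,0],"ty": [0,0,0,0],"tz": [0.48,0.32,0.048,0],"jaw": [0,0,0,0]}'

```text
clock: 5.82
position: [0.4975, -0.0567, 0.0677]
ee_rot: [[0.98, -0.197, 0.001], [-0.197, -0.98, -0.0], [0.001, 0.0, -1.0]]
wrist_force: [0.3, -0.3, -1.9]
gripper_width: 0.0154
gripper_force: 49.4
```

Request:
run_rows --segments '{"wx": [0,0,0,0],"wy": [0,0,0,0],"wz": [0,0,0,0],"tx": [0,0,0,0],"ty": [0,0,0,0],"tz": [0.016,0.016,0.016,0],"jaw": [0,0,0,0]}'

```text
clock: 6.32
position: [0.4972, -0.0561, 0.0643]
ee_rot: [[0.981, -0.196, 0.0], [-0.196, -0.981, -0.0], [0.0, 0.0, -1.0]]
wrist_force: [0.7, 0.4, -2.5]
gripper_width: 0.015
gripper_force: 49.4
```

Converted, 0.001 m is 0.016.

Request:
run_rows --segments '{"wx": [0,0,0],"wy": [0,0,0],"wz": [0,0,0],"tx": [0,0,0],"ty": [0,0,0],"tz": [0.016,0.016,0],"jaw": [0,0,0]}'

```text
clock: 6.7
position: [0.4972, -0.0561, 0.063]
ee_rot: [[0.981, -0.196, 0.0], [-0.196, -0.981, -0.0], [0.0, 0.0, -1.0]]
wrist_force: [-2.7, 0.2, 3.7]
gripper_width: 0.015
gripper_force: 50.0
```

Converted, 0.01 m is 0.16, 0.001 m is 0.016.

Request:
run_rows --segments '{"wx": [0,0,0,0,0,0,0],"wy": [0,0,0,0,0,0,0],"wz": [0,0,0,0,0,0,0],"tx": [0.08,0.16,0.16,0.16,0.16,0.16,0],"ty": [0.016,0,0,0,0,0,0],"tz": [0,0,0,0,0,0,0],"jaw": [0,0,0,0,0,0,0]}'

```text
clock: 7.58
position: [0.5527, -0.0683, 0.063]
ee_rot: [[0.981, -0.196, 0.003], [-0.196, -0.981, -0.001], [0.004, 0.0, -1.0]]
wrist_force: [1.6, -0.2, 3.6]
gripper_width: 0.0153
gripper_force: 50.1
```

Converted, 0.004 m is 0.064, 0.002 m is 0.032.

Request:
run_rows --segments '{"wx": [0,0,0,0,0],"wy": [0,0,0,0,0],"wz": [0,0,0,0,0],"tx": [0.064,0.064,0.064,0.032,0],"ty": [0,0,0,0,0],"tz": [0,0,0,0,0],"jaw": [0,0,0,0,0]}'

```text
clock: 8.2
position: [0.5643, -0.0705, 0.063]
ee_rot: [[0.981, -0.196, -0.001], [-0.196, -0.981, 0.0], [-0.001, 0.0, -1.0]]
wrist_force: [-3.0, 0.4, 6.6]
gripper_width: 0.0151
gripper_force: 50.6
```

Request:
run_rows --segments '{"wx": [0,0,0],"wy": [0,0,0],"wz": [0,0,0],"tx": [0.016,0.016,0],"ty": [0,0,0],"tz": [0,0,0],"jaw": [0,0,0]}'

```text
clock: 8.57
position: [0.566, -0.0709, 0.063]
ee_rot: [[0.981, -0.196, -0.001], [-0.196, -0.981, 0.0], [-0.001, 0.0, -1.0]]
wrist_force: [-4.6, 0.7, 6.0]
gripper_width: 0.0154
gripper_force: 50.6
```

Request:
run_rows --segments '{"wx": [0,0,0],"wy": [0,0,0],"wz": [0,0,0],"tx": [0.016,0.016,0],"ty": [0,0,0],"tz": [0,0,0],"jaw": [0,0,0]}'

```text
clock: 8.95
position: [0.568, -0.0712, 0.063]
ee_rot: [[0.981, -0.196, -0.001], [-0.196, -0.981, 0.0], [-0.001, 0.0, -1.0]]
wrist_force: [-5.1, 0.9, 6.5]
gripper_width: 0.0151
gripper_force: 50.6
```

Converted, 0.001 m is 0.016.

Request:
run_rows --segments '{"wx": [0,0,0],"wy": [0,0,0],"wz": [0,0,0],"tx": [0.016,0.016,0],"ty": [0,0,0],"tz": [0,0,0],"jaw": [0,0,0]}'

```text
clock: 9.32
position: [0.5699, -0.0716, 0.063]
ee_rot: [[0.981, -0.196, -0.001], [-0.196, -0.981, 0.0], [-0.001, 0.0, -1.0]]
wrist_force: [-4.1, 0.7, 6.5]
gripper_width: 0.0152
gripper_force: 50.7
```

Request:
run_rows --segments '{"wx": [0,0,0],"wy": [0,0,0],"wz": [0,0,0],"tx": [0.016,0.016,0],"ty": [0,0,0],"tz": [0,0,0],"jaw": [0,0,0]}'

```text
clock: 9.7
position: [0.5707, -0.0718, 0.063]
ee_rot: [[0.981, -0.196, -0.004], [-0.196, -0.981, 0.001], [-0.004, 0.0, -1.0]]
wrist_force: [-8.5, 2.0, 10.5]
gripper_width: 0.0149
gripper_force: 51.0
```

Request:
run_rows --segments '{"wx": [0,0,0],"wy": [0,0,0],"wz": [0,0,0],"tx": [0.016,0,0],"ty": [0,0,0],"tz": [0,0,0],"jaw": [0,0,0]}'

```text
clock: 10.07
position: [0.5707, -0.0718, 0.063]
ee_rot: [[0.981, -0.196, -0.006], [-0.196, -0.981, 0.001], [-0.006, 0.0, -1.0]]
wrist_force: [-12.2, 0.9, 10.4]
gripper_width: 0.015
gripper_force: 51.3
```

Converted, -0.05 m is -0.8, -0.001 m is -0.016.

Request:
run_rows --segments '{"wx": [0,0,0,0,0,0,0,0,0],"wy": [0,0,0,0,0,0,0,0,0],"wz": [0,0,0,0,0,0,0,0,0],"tx": [-0.016,0,0,0,0,0,0,0,0],"ty": [0,0,0,0,0,0,0,0,0],"tz": [-0.008,0,0,0,-0.16,-0.64,-0.8,-0.64,0],"jaw": [0,0.04,0.04,0.04,0.04,0.04,0.04,0.04,0.04]}'

```text
clock: 11.2
position: [0.5749, -0.0727, 0.2089]
ee_rot: [[0.981, -0.196, 0.011], [-0.196, -0.981, -0.003], [0.011, 0.0, -1.0]]
wrist_force: [0.8, 0.4, -1.1]
gripper_width: 0.0396
gripper_force: 0.0
```

Request:
run_rows --segments '{"wx": [0,0,0,0,0],"wy": [0,0,0,0,0],"wz": [0,0,0,0,0],"tx": [-0.32,0,0,0,0],"ty": [-0.64,-0.64,-0.48,0,0],"tz": [0,0,0,0,0],"jaw": [0.04,0.04,0.04,0.04,0.04]}'

```text
clock: 11.82
position: [0.5741, 0.0392, 0.2021]
ee_rot: [[0.981, -0.196, -0.001], [-0.196, -0.981, -0.001], [-0.001, 0.001, -1.0]]
wrist_force: [0.4, 0.0, -0.5]
gripper_width: 0.0399
gripper_force: 0.0
```

```bash
python3 w.py w3
```

```text
11.825 [0.57412923 0.03915284 0.2021196 ] [[0.9806, -0.1961, -0.0013], [-0.1961, -0.9806, -0.0007], [-0.0011, 0.001, -1.0]] [-1.7  9.  79.3 -0.  91.7 99.6] [ 0.37  0.02 -0.48]
[[-0.0001, 0.9647, 0.2635, 0.0677], [1.0, 0.0, 0.0002, 0.0], [0.0002, 0.2635, -0.9647, -0.1258], [0.0, 0.0, 0.0, 1.0]] [[330.9, 0.0, 314.0], [0.0, 330.9, 246.2], [0.0, 0.0, 1.0]] ['image', 'camera_matrix', 'T_tool_cam']
```

View pics/w3.png

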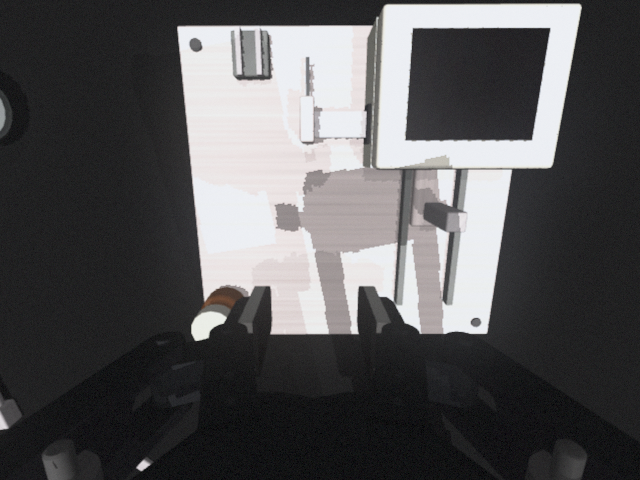

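The carrier's post top is at (455,221) in the channel, by the hood. The tab top is at about (307,119), the pointer tip near (308,58) and the index ribs at about columns 239 and 263. I'll enlarge for accuracy.

Run:
```python
import cv2
a=cv2.imread("pics/w3.png")[20:150,225:375]; cv2.imwrite("pics/w3c.png",cv2.resize(a,None,fx=4.5,fy=4.5,interpolation=cv2.INTER_CUBIC))
```

```text
(no output)
```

View pics/w3c.png

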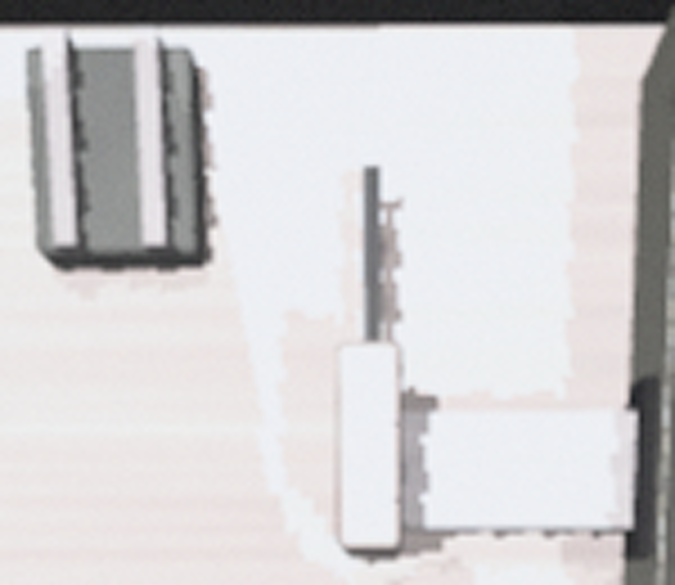

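The crop shows the rib mid-line running from (102,38) to (109,243), the pointer tip at (372,168), and the tab top spanning 338–400 × 343–548.

Create c.py:
```python
from h import *
from w import load
K,T=load("w3")
np.set_printoptions(precision=4,suppress=True)
def ray(u,v,z):
    u=225+(u+.5)/4.5-.5; v=20+(v+.5)/4.5-.5
    d=T[:3,:3]@np.array([(u-K[0,2])/K[0,0],-(v-K[1,2])/K[1,1],-1]); return T[:3,3]+d*(z-T[2,3])/d[2]
a=np.radians(-11.2); r=np.array([.590,-.025]); c,s=np.cos(a),np.sin(a)
def loc(P): d=P[:2]-r; return np.array([c*d[0]+s*d[1],-s*d[0]+c*d[1]])*1000
for n,u,v,z in [("idxF",102,38,.033),("idxN",109,243,.033),("ptr",372,168,.037),("ptrbase",372,338,.037),("tab",369,445,.084),("tabL",338,445,.084),("tabR",400,445,.084),("tabF",369,343,.084),("tabN",369,548,.084)]:
    P=ray(u,v,z); print(n,P,loc(P))
# tab height check: two views (wrist + top/scene)
uv=lambda u,v:np.array([225+(u+.5)/4.5-.5,20+(v+.5)/4.5-.5])
sc=lambda u,v:np.array([210+(u+.5)/4-.5,205+(v+.5)/4-.5])
for n,A,B in [("tabtop",(369,445),(353,277)),("ptr",(372,168),(288,384)),("idx",(106,140),(338,452))]:
    print(n,least_squares(lambda P:np.r_[proj((K,T),P)[0]-uv(*A),proj("scene",P)[0]-sc(*B)],[.65,.03,.05]).x)
```

```bash
python3 c.py
```

```text
idxF [0.7451 0.0581 0.033 ] [135.9618 111.6163]
idxN [0.7134 0.0649 0.033 ] [103.6305 112.1503]
ptr [0.715  0.0163 0.037 ] [114.5888  64.7584]
ptrbase [0.6881 0.0218 0.037 ] [87.1702 64.9622]
tab [0.6657 0.026  0.084 ] [64.379  64.7016]
tabL [0.6667 0.0306 0.084 ] [64.3883 69.4615]
tabR [0.6648 0.0213 0.084 ] [64.3698 59.9416]
tabF [0.6799 0.023  0.084 ] [78.82   64.5866]
tabN [0.6509 0.029  0.084 ] [49.2898 64.8218]
tabtop [0.6655 0.0261 0.0855]
ptr [0.7144 0.0165 0.0388]
idx [0.7309 0.0621 0.0284]
```

Converted, 0.048 m is 0.768, 0.045 m is 0.72.

Request:
run_rows --segments '{"wx": [0,0,0,0,0,0],"wy": [0,0,0,0,0,0],"wz": [0,0,0,0,0,0],"tx": [0.72,0.768,0,0,0,0],"ty": [-0.08,0,0,0,0,0],"tz": [0,0,0.48,0.48,0,0],"jaw": [0.04,0.04,0.04,0.04,0.04,0.04]}'

```text
clock: 12.62
position: [0.6671, 0.0254, 0.1441]
ee_rot: [[0.98, -0.197, 0.002], [-0.197, -0.98, -0.0], [0.002, -0.0, -1.0]]
wrist_force: [0.2, 1.0, 1.1]
gripper_width: 0.04
gripper_force: 0.0
```

Converted, 0.03 m is 0.48, 0.018 m is 0.288.

Request:
run_rows --segments '{"wx": [0,0,0,0],"wy": [0,0,0,0],"wz": [0,0,0,0],"tx": [-0.016,0,0,0],"ty": [0,0,0,0],"tz": [0.48,0.48,0.288,0],"jaw": [0.04,0.04,0.04,0.04]}'

```text
clock: 13.12
position: [0.6652, 0.0263, 0.0643]
ee_rot: [[0.981, -0.196, -0.002], [-0.196, -0.981, -0.0], [-0.002, 0.0, -1.0]]
wrist_force: [0.7, -0.1, 0.4]
gripper_width: 0.0404
gripper_force: 0.0
```

Request:
run_rows --segments '{"wx": [0,0,0,0],"wy": [0,0,0,0],"wz": [0,0,0,0],"tx": [0,0,0,0],"ty": [0,0,0,0],"tz": [0,0,0,0],"jaw": [0.0,0.0,0.0,0.0]}' --clamp_n 60

```text
clock: 13.62
position: [0.6668, 0.0259, 0.0671]
ee_rot: [[0.981, -0.196, 0.004], [-0.196, -0.981, -0.001], [0.004, 0.0, -1.0]]
wrist_force: [0.4, -2.9, 6.0]
gripper_width: 0.0089
gripper_force: 60.2
```

Converted, -0.008 m is -0.128, -0.006 m is -0.096.

Request:
run_rows --segments '{"wx": [0,0,0,0,0,0,0,0,0],"wy": [0,0,0,0,0,0,0,0,0],"wz": [0,0,0,0,0,0,0,0,0],"tx": [0,0,0,0,0,0,0,0,0],"ty": [-0.08,-0.128,-0.128,-0.128,-0.128,-0.096,-0.048,0,0],"tz": [0,0,0,0,0,0,0,0,0],"jaw": [0,0,0,0,0,0,0,0,0]}'

```text
clock: 14.75
position: [0.6751, 0.0677, 0.0671]
ee_rot: [[0.98, -0.198, 0.001], [-0.198, -0.98, -0.006], [0.003, 0.006, -1.0]]
wrist_force: [-3.4, -10.2, 7.2]
gripper_width: 0.0092
gripper_force: 60.3
```

```bash
python3 w.py w4
```

Run:
```python
import cv2
from bench import bot
a=cv2.imread("pics/w4.png"); cv2.imwrite("pics/w4c.png",cv2.resize(a[0:260],None,fx=1.25,fy=1.25,interpolation=cv2.INTER_CUBIC))
```

```text
14.75 [0.67510177 0.06768948 0.06708805] [[0.9803, -0.1976, 0.0014], [-0.1976, -0.9803, -0.0062], [0.0026, 0.0058, -1.0]] [  1.1  26.3  73.   -0.4  80.6 102.6] [ -3.4  -10.2    7.16]
[[-0.0001, 0.9647, 0.2635, 0.0677], [1.0, 0.0, 0.0002, 0.0], [0.0002, 0.2635, -0.9647, -0.1258], [0.0, 0.0, 0.0, 1.0]] [[330.9, 0.0, 314.0], [0.0, 330.9, 246.2], [0.0, 0.0, 1.0]] ['image', 'camera_matrix', 'T_tool_cam']
```

View pics/w4c.png

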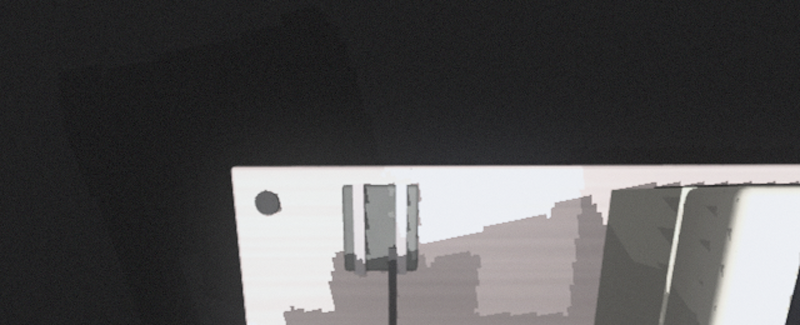

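The pointer tip is at column 392 and the rib mid-line at 380, at 2.6 px/mm. It is about 4.6 mm short, which agrees with the TCP travel.

Converted, -0.002 m is -0.032, -0.001 m is -0.016.

Request:
run_rows --segments '{"wx": [0,0,0,0,0,0,0],"wy": [0,0,0,0,0,0,0],"wz": [0,0,0,0,0,0,0],"tx": [0,0,0,0,0,0,0],"ty": [-0.032,-0.032,-0.016,0,0,0,0],"tz": [0,0,0,0,0,0,0],"jaw": [0,0,0,0,0,0,0]}'

```text
clock: 15.68
position: [0.676, 0.0722, 0.0671]
ee_rot: [[0.98, -0.198, 0.001], [-0.198, -0.98, -0.007], [0.002, 0.006, -1.0]]
wrist_force: [-4.3, -10.9, 7.2]
gripper_width: 0.009
gripper_force: 60.3
```

```bash
python3 w.py w5
```

Run:
```python
import cv2,numpy as np
from bench import bot
a=cv2.imread("pics/w5.png")[125:260,240:400]
b=cv2.imread("pics/w5.png")
s=bot.get_image("scene")["image"][:,:,::-1][205:345,210:360]
A=cv2.resize(a,(480,405),interpolation=cv2.INTER_CUBIC); S=cv2.resize(s,(320,299),interpolation=cv2.INTER_CUBIC)
o=np.zeros((405,800,3),np.uint8); o[:,:480]=A; o[:299,480:]=S; cv2.imwrite("pics/w5c.png",o)
```

```text
15.675 [0.67597663 0.07220856 0.06711957] [[0.9802, -0.1979, 0.0011], [-0.1979, -0.9802, -0.0067], [0.0024, 0.0063, -1.0]] [  1.5  26.5  72.8  -0.4  80.7 103. ] [ -4.33 -10.94   7.24]
[[-0.0001, 0.9647, 0.2635, 0.0677], [1.0, 0.0, 0.0002, 0.0], [0.0002, 0.2635, -0.9647, -0.1258], [0.0, 0.0, 0.0, 1.0]] [[330.9, 0.0, 314.0], [0.0, 330.9, 246.2], [0.0, 0.0, 1.0]] ['image', 'camera_matrix', 'T_tool_cam']
```

View pics/w5c.png

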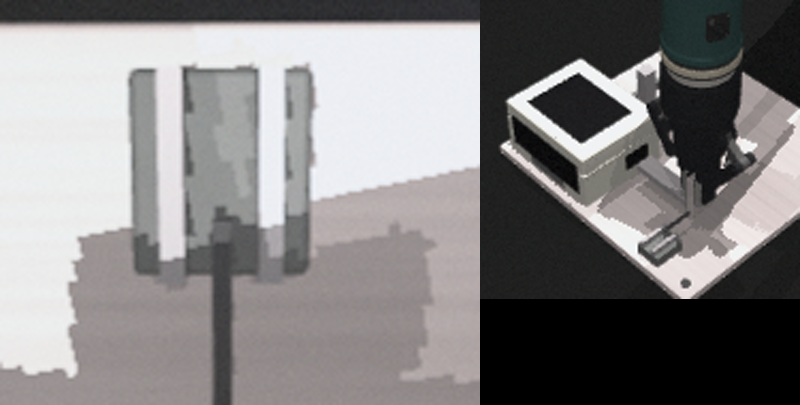

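The pointer is at column 222 and the ribs' inner edges are at 185 and 258, so it is centred. The carrier's post still stands at the hood. I'll hold briefly and hand in.

Request:
run_rows --segments '{"wx": [0,0,0,0,0],"wy": [0,0,0,0,0],"wz": [0,0,0,0,0],"tx": [0,0,0,0,0],"ty": [0,0,0,0,0],"tz": [0,0,0,0,0],"jaw": [0,0,0,0,0]}'

```text
clock: 16.4
position: [0.676, 0.0721, 0.0671]
ee_rot: [[0.98, -0.198, 0.001], [-0.198, -0.98, -0.007], [0.002, 0.006, -1.0]]
wrist_force: [-3.5, -10.0, 7.5]
gripper_width: 0.0091
gripper_force: 60.3
```

```bash
python3 -c "
from bench import bot
print(bot.finish_job())"
```

```text
the job is handed in; nothing more can be done
None
```

I handed the job in at 16.4 s with the carrier pushed home against the stop and the gripper still holding the shutter with its pointer centred between the index ribs; the hand-in gave no verdict.

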